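Present a flanged cup to the bench gauge and hold it home

TASK

Pick up the flanged steel cup and check it in the green bench gauge: press it down squarely on the gauge's sprung pad, just in front of the lip, until the pad is fully down, then, keeping it low, slide its flange in under the lip until it is home in the vee stop with the gauge's plunger pushed in. Finish while still holding it: keep the cup gripped, upright and pressed firmly against the vee so that the reading stays steady, do not let go. Be gentle with the gauge, never tip the cup over, and leave the other parts lying on the bench where they are.

Things in the scene. Friction and masses are not known exactly. Their poses are not given: they have to be found in the camera images.
- cup: Workpiece: turned bright steel cup, 0.22 kg, round. Foot flange 56 mm diameter, 8 mm thick; above it a plain body 34 mm diameter up to a total height of 42 mm, open at the top (25 mm bore). Origin: centre of its underside, z up. It stands flange down at one of four places shared with the three rings. Grip the body across its 34 mm, above the flange.
- gauge: Bench gauge, fixed: green cast base 195 x 104 mm, steel plate 130 (x) x 92 mm (y) on it, plate top 50 mm above the bench. Its +x is the push direction: from the open front (robot side) to lip, vee, green bracket (highest point, 75 mm above the bench) and grey round indicator. Origin on the bench below point home; z up. Yaw varies within 0.35 rad.
- home (a point): On the plate's top face (50 mm above the bench): where the centre of the cup's underside is when the flange touches both faces of the vee. Axes as the gauge's.
- press_spot (a point): On the plate's top face, 18 mm in front of home (gauge -x): centred here, the cup's flange stands over the pad, its rim 12 mm clear of the lip's edge.
- lip_edge (a point): Middle of the lower front edge of the lip, 22 mm behind home (gauge +x) and 10.5 mm above the plate.
- lip: Retaining lip: aluminium bar 92 mm wide (gauge y), 38 mm deep, 6 mm thick, screwed down flat, underside 10.5 mm above the plate: the 8 mm flange passes under with 2.5 mm to spare once the pad is down, and strikes the edge if it is not. At home it covers the front 6 mm of the flange. Origin as the gauge.
- vee: The vee stop under the lip: two brass blocks, 10.5 mm high, whose faces make a vee of 120 degrees that opens to the gauge's -x, with a gap in the middle for the plunger. Rigid. Origin as the gauge's.
- pad (a joint): Travel of the sprung pad in m: 0 = up, 6 mm above the plate; 0.006 = fully down, flush with the plate. About 5 N starts it, 8.5 N holds it fully down (the cup's own weight does not move it); then the flange lies on the plate.
- pad_top (a point): Centre of the pad's top face (dark steel, 44 mm along gauge x by 36 mm), 10 mm in front of home (gauge -x); it moves straight down with the pad.
- plunger (a joint): Travel of the indicator's plunger in m: 0 = out, 0.005 = cup home in the vee. Light spring, 1.2 to 2 N.
- plunger_tip (a point): Ball tip of the plunger, 4 mm above the plate, between the vee faces; at rest 5 mm in front of where the flange's rim comes at home. It moves along gauge +x as it is pushed in.
- ring_a: Bystander: bright steel ring, 48 mm diameter, 18 mm high. Origin at the centre of its underside. Leave it.
- ring_b: Bystander: dark steel ring, 44 mm diameter, 14 mm high. Origin at the centre of its underside. Leave it.
- ring_brass: Bystander: thin brass ring, 54 mm diameter, 10 mm high. Origin at the centre of its underside. Leave it.
- tub: Bystander: open white plastic tub, 62 x 62 x 38 mm, left of the gauge. Origin at the centre of its underside. Leave it.
- micrometer: Bystander: grey digital micrometer lying flat, about 60 x 160 mm, 18 mm high, left of the gauge. Leave it.
- brush: Bystander: brush 150 mm long lying flat, left of the gauge. Leave it.
Things that resemble listed ones, but are neither listed nor needed, are in the scene too. What is shaped like the cup but blue or orange is not meant.

How it is judged:
By the outcome, as a careful person would: the job done as asked, in the order asked, and still so for the second after the job is handed in, while the arm keeps its last pose, push and grip.
It also fails if it takes over 56 s, if anything falls off the work surface, if the arm or the gripper's body presses on something with over 40 N, if the wrist force passes 120 N, or if a joint passes its speed limit or range.

ROBOT

A 6-joint arm with a two-finger parallel gripper is mounted at the origin on the work surface. World frame = base frame: x ahead of the robot, y to its left, z up, the work surface at z = 0. Lengths are in m, angles in rad, forces in N, time in s.
With the tool pointing down it reaches from about 0.35 to 0.775 m from the base axis. Payload 5.5 kg.
Tool frame: the origin (TCP) lies at the very end of the fingers, on their centre line; the grasp point (between the pads) lies 19 mm behind it; z points along the fingers, y is the line along which they close (so a half turn about z gives the same grasp; the last joint's range is limited). The gripper opens to 85 mm and grips with 20 to 120 N. Pads are 22 mm wide; open, the fingers measure 114 mm over their backs; the gripper's body (76 mm by 85 mm) begins 54 mm behind the grasp point. The pads swing forward as they close: fully open they stand 13 mm farther back than shut.
Start: joints at [1.182, 0.313, 0.046, 1.304, 0, 1.431], TCP at [0.142, 0.557, 0.231] pointing down, gripper open.
Joint ranges: [-2.76, 2.76], [-0.86, 1.69], [-1.03, 1.26], [-2.2, 2.34], [-1.47, 1.5], [-3.14, 3.14]. Speed limits (rad/s): [2.57, 2.57, 3.14, 3.14, 3.14, 3.14].

INTERFACE

Orientations are given as a unit quaternion [w, x, y, z].
In Python, from workcell import get_state, read_camera, hand_in gives the robot as it stands.
- The arm moves only by the tool send_rows, never from a script. Its argument "increments" is a list of rows, each an object of numbers: "dx", "dy", "dz": the shift along the world's x, y, z in units of 25 mm (1.0 is 25 mm); "roll": the turn about the world's z in units of 8 degrees (1.0 is 8 degrees); "claw": the opening, from -1 (shut) to 1 (fully open). In form: [{"dx": .., "dy": .., "dz": .., "roll": .., "claw": ..}, ...]. A call has exactly 5 rows; each row is the pose to reach, as a shift and turn from the pose commanded when the call began; what a row does not reach only later rows make up. A row lasts 1/8 s, in which the tool goes at most 62.5 mm and 10.7 degrees, less where a joint would pass 70% of its speed; a pose out of reach is approached as far as the arm can. A call with a gripper value outside its range is refused whole. The fingers move at their own pace and stop on an object; "grip_force" is the grip in N (left out, the last holds). Time passes only in rows, so rows that repeat a pose let the fingers close, or fill a call up. It gives the time, the measured TCP pose, the force, the opening and the grip force at its end, in the units of the state.
- get_state(): the state, without advancing time (a new reading comes with each control period).
- read_camera(name): name is "scene" or "side" or "wrist"; returns a dict with "image" (420x560x3 uint8, blue, green, red), "fx", "fy", "cx", "cy" (pixels), "world_to_cam" (4x4, takes a point from world to camera coordinates). Camera axes: x right, y up, looking along -z (the intrinsics and any distortion apply to the point x, -y, -z); pixel columns grow to the right and rows downward; lengths in m; the calibration is good to about 2 mm. A picture is of the moment at which its call begins. There is no depth.
- hand_in(): hands the job in; it is judged then, once.
The state is a dict: "clock": time; "joint_pos": joint angles; "qvel": joint speeds; "tau": joint torques, N m; "tcp_pos": TCP position; "orientation": TCP orientation; "wrist_force": force on the tool from outside, world axes, zero at the start; "ft_torque": the same for the moment, N m; "finger_gap": finger opening in m; "grip_force": force on a finger pad.
Only numpy, scipy, OpenCV 4.12 (cv2) and the standard library are available. Lean on these libraries where they do the work, as an engineer would, in place of code of your own. Each camera call takes 0.05 s, during which the arm holds its last target. There are 200 camera calls.

## Working session

There is one attempt and no reset: what is moved stays moved. The work goes in short steps, Python scripts to look and compute and a tool call to move; the robot and the scene stay as the last step left them, time stands still between calls to the robot, and variables do not carry over. Pictures are saved under pics/ and viewed, at most 10 in all, crops included, and the job is handed in when it is done.

Besides the shell and the picture viewer there is one more tool, called after "Emit:" in YAML: its name, and indented under it one key for each argument. send_rows: Moves the arm, as the interface text tells. Its arguments: {"type":"object","properties":{"increments":{"type":"array","items":{"type":"object","properties":{"dx":{"type":"number"},"dy":{"type":"number"},"dz":{"type":"number"},"roll":{"type":"number"},"claw":{"type":"number"}}}},"grip_force":{"type":"number"}},"required":["increments"]}

```bash
mkdir -p pics; cat > h.py <<'E'
import numpy as np,cv2
from workcell import get_state,read_camera,hand_in
def ray(c,u,v):
    M=np.array(c["world_to_cam"]);R=M[:3,:3];t=M[:3,3]
    d=np.array([(u-c["cx"])/c["fx"],-(v-c["cy"])/c["fy"],-1.])
    return -R.T@t,R.T@d
def onz(c,u,v,z):
    o,d=ray(c,u,v);return o+d*(z-o[2])/d[2]
def proj(c,p):
    q=np.array(c["world_to_cam"])@np.append(p,1)
    return c["cx"]+c["fx"]*q[0]/-q[2],c["cy"]-c["fy"]*q[1]/-q[2]
E
python3 - <<'E'
from h import *
import pickle
print(get_state())
for n in["scene","side"]:
    c=read_camera(n);pickle.dump(c,open(n+".pkl","wb"));print(n,{k:c[k] for k in c if k!="image"})
    cv2.imwrite(f"pics/{n}0.png",cv2.resize(c["image"],(784,588),interpolation=cv2.INTER_CUBIC))
E
```

```text
{'clock': 0.0, 'joint_pos': array([1.18239776e+00, 3.14037524e-01, 4.49562305e-02, 1.30358650e+00,
       5.46791884e-06, 1.43119156e+00]), 'qvel': array([-0.00094928,  0.00057138,  0.00098111,  0.00022827, -0.00339131,
        0.00019528]), 'tau': array([ 5.11730195e-04, -4.80630362e+01,  2.98530149e+01,  1.94005662e-02,
       -5.91587263e-05, -1.52090240e-05]), 'tcp_pos': array([0.14139815, 0.55681076, 0.23037845]), 'orientation': array([-2.46814297e-04,  1.24076265e-01,  9.92272243e-01, -9.02598221e-04]), 'wrist_force': array([ 0.38131639, -0.07270158,  0.70779063]), 'ft_torque': array([ 0.06210967, -0.06166007,  0.00079785]), 'grip_force': 0.0, 'finger_gap': 0.08561791027758545}
scene {'fx': 450.9322670956276, 'fy': 450.9322670956276, 'cx': 276.7829552453289, 'cy': 209.65498380024925, 'world_to_cam': array([[ 7.61492142e-01,  6.48173461e-01, -9.39348178e-04,
        -4.28011842e-01],
       [-4.13396660e-01,  4.86785040e-01,  7.69508626e-01,
         1.45509846e-01],
       [ 4.99232330e-01, -5.85586449e-01,  6.38635727e-01,
        -1.45394382e+00],
       [ 0.00000000e+00,  0.00000000e+00,  0.00000000e+00,
         1.00000000e+00]])}
side {'fx': 402.66059754201984, 'fy': 402.66059754201984, 'cx': 278.12210938908163, 'cy': 209.90263258737974, 'world_to_cam': array([[ 0.92847371, -0.37133571,  0.00680909, -0.45517751],
       [ 0.28055799,  0.71327392,  0.64228306, -0.22933199],
       [-0.24335938, -0.59443259,  0.76643728, -0.81004031],
       [ 0.        ,  0.        ,  0.        ,  1.        ]])}
```

View pics/scene0.png

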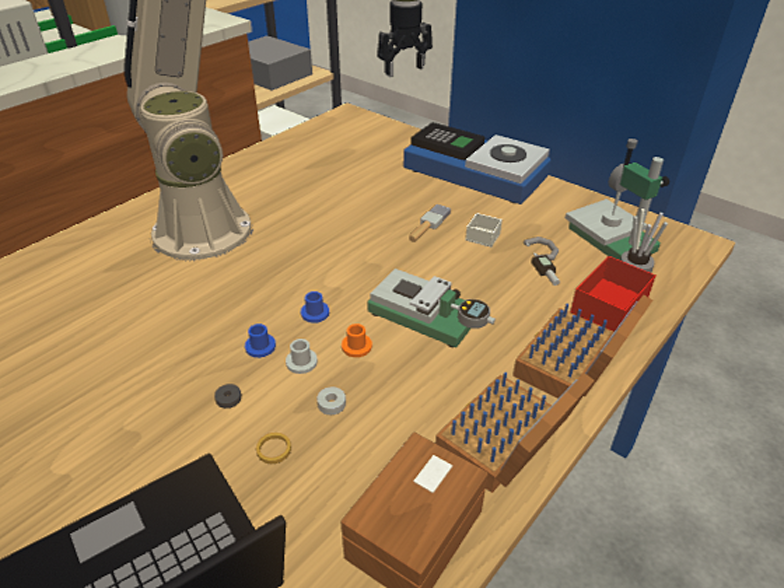

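View pics/side0.png

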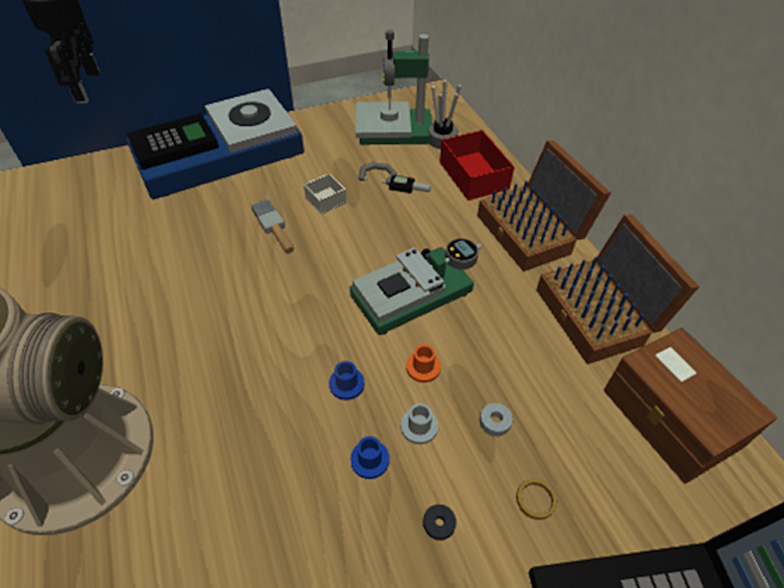

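Both views show the bright steel cup at scene (300,355) and side (420,423) in the 784-px pictures. It has two blue look-alikes and an orange one around it. The gauge is at scene (425,300) and side (412,285), with its dark pad at scene (407,289) and side (394,285).

```bash
cat > m.py <<'E'
from h import *
import pickle
def comp(mask,seed,r=14):
    n,l,s,ct=cv2.connectedComponentsWithStats(mask.astype(np.uint8))
    b=[(np.hypot(*(ct[i]-seed)),i) for i in range(1,n) if s[i,4]>40]
    i=min(b)[1];return l==i,s[i],ct[i]
seeds={"scene":dict(cup=(300,355),b1=(258,342),b2=(314,308),or_=(356,342),pad=(407,289),plate=(405,290)),
"side":dict(cup=(420,423),b1=(370,458),b2=(346,381),or_=(424,363),pad=(394,285),plate=(395,285))}
R={}
for n in seeds:
    c=pickle.load(open(n+".pkl","rb"));im=c["image"];hsv=cv2.cvtColor(im,cv2.COLOR_BGR2HSV);H,S,V=[hsv[...,i].astype(int) for i in range(3)]
    for k,p in seeds[n].items():
        p=np.array(p)/1.4
        m={"cup":(S<60)&(V>60),"b1":(H>100)&(H<130)&(S>120),"b2":(H>100)&(H<130)&(S>120),"or_":(H<14)&(S>190)&(V>120),"pad":(V<90)&(S<80),"plate":(S<60)&(V>120)}[k]
        mm,s,ct=comp(m,p)
        R[n,k]=ct
        print(n,k,s,ct.round(1),end=" ")
        if k in("pad",):
            print("onz.056",onz(c,*ct,.056).round(4),end=" ")
        if k in("pad","plate"):
            cs=cv2.findContours(mm.astype(np.uint8),cv2.RETR_EXTERNAL,cv2.CHAIN_APPROX_NONE)[0]
            q=cv2.boxPoints(cv2.minAreaRect(max(cs,key=len)));ap=cv2.approxPolyDP(max(cs,key=len),3,True)[:,0]
            z=.056 if k=="pad" else .05
            print([(tuple(a),onz(c,*a,z)[:2].round(4)) for a in ap])
        else:
            # lowest row of flange -> base; centre of bbox
            print("z.015",onz(c,*ct,.015)[:2].round(4))
E
python3 m.py
python3 - <<'E'
from h import *
import pickle
a=pickle.load(open("scene.pkl","rb"))["image"][150:290,150:360];b=pickle.load(open("side.pkl","rb"))["image"][165:305,230:440]
z=lambda q:cv2.resize(q,(790,527),interpolation=cv2.INTER_CUBIC)[:, :]
cv2.imwrite("pics/c1.png",np.vstack([cv2.resize(a,(450,300)),cv2.resize(b,(450,300))]))
E
```

```text
scene cup [204 242  23  25 405] [214.6 254.8] z.015 [ 0.4816 -0.1437]
scene b1 [175 232  22  23 358] [185.1 243.8] z.015 [ 0.3957 -0.1652]
scene b2 [215 208  20  22 298] [224.5 219.8] z.015 [ 0.4055 -0.0347]
scene or_ [244 231  22  24 370] [254.3 243.7] z.015 [ 0.5299 -0.0508]
scene pad [281 200  20  12 120] [290.7 206.1] onz.056 [0.5364 0.0876 0.056 ] [((np.int32(281), np.int32(207)), array([0.5191, 0.0679])), ((np.int32(295), np.int32(211)), array([0.5578, 0.079 ])), ((np.int32(300), np.int32(205)), array([0.5524, 0.1072])), ((np.int32(287), np.int32(200)), array([0.5123, 0.1013]))]
scene plate [ 265  192   57   39 1005] [293.6 210. ] [((np.int32(265), np.int32(209)), array([0.4873, 0.0395])), ((np.int32(298), np.int32(224)), array([0.5917, 0.0491])), ((np.int32(267), np.int32(215)), array([0.5077, 0.0244])), ((np.int32(307), np.int32(230)), array([0.6232, 0.0459])), ((np.int32(321), np.int32(201)), array([0.5809, 0.1638])), ((np.int32(310), np.int32(197)), array([0.5474, 0.1585])), ((np.int32(306), np.int32(201)), array([0.5497, 0.1373])), ((np.int32(282), np.int32(192)), array([0
[... 247 characters left out ...]
6 299] [302.2 260.4] z.015 [ 0.5254 -0.0557]
side pad [269 195  24  18 251] [280.8 203.2] onz.056 [0.5304 0.0847 0.056 ] [((np.int32(285), np.int32(195)), array([0.5495, 0.1049])), ((np.int32(269), np.int32(202)), array([0.506 , 0.0982])), ((np.int32(277), np.int32(212)), array([0.5122, 0.0628])), ((np.int32(292), np.int32(205)), array([0.5527, 0.0698]))]
side plate [252 187  55  39 844] [276.5 206.7] [((np.int32(284), np.int32(187)), array([0.5595, 0.1352])), ((np.int32(252), np.int32(200)), array([0.4723, 0.1238])), ((np.int32(270), np.int32(225)), array([0.4851, 0.0377])), ((np.int32(306), np.int32(209)), array([0.5806, 0.0511])), ((np.int32(297), np.int32(205)), array([0.5659, 0.0701]))]
```

View pics/c1.png

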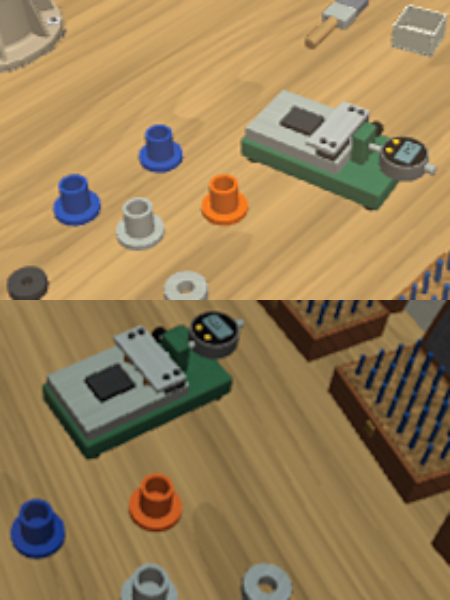

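The pad is at about (0.533, 0.087), the gauge yaw is about 0.15, and the cup is at about (0.480, -0.145). Next I move over the gauge for a wrist-camera look.

Emit:
send_rows:
  increments:
    - {"dx": 1, "dy": -1.4, "dz": 0.6, "roll": 0.5, "claw": 1}
    - {"dx": 2.5, "dy": -3.3, "dz": 1.2, "roll": 1.1, "claw": 1}
    - {"dx": 4, "dy": -5.3, "dz": 1.6, "roll": 1.7, "claw": 1}
    - {"dx": 5.5, "dy": -7.3, "dz": 1.8, "roll": 2.3, "claw": 1}
    - {"dx": 7, "dy": -9.3, "dz": 2, "roll": 2.8, "claw": 1}

```text
clock: 0.72
tcp_pos: [0.3166, 0.3241, 0.2812]
orientation: [0.0, -0.072, 0.997, 0.0]
wrist_force: [0.4, 0.4, -0.2]
finger_gap: 0.0851
grip_force: 0.0
```

Emit:
send_rows:
  increments:
    - {"dx": 1.5, "dy": -2, "dz": 0, "claw": 1}
    - {"dx": 3, "dy": -4, "dz": 0, "claw": 1}
    - {"dx": 4.5, "dy": -6, "dz": 0, "claw": 1}
    - {"dx": 6, "dy": -8, "dz": -0.5, "claw": 1}
    - {"dx": 7, "dy": -9.5, "dz": -1, "claw": 1}

```text
schema error: expected keys dx, dy, dz, roll, claw
```

```bash
python3 - <<'E'
from h import *
import pickle
s=get_state();print(s["clock"],s["tcp_pos"],s["orientation"],s["joint_pos"].round(3))
c=read_camera("wrist");pickle.dump(c,open("w1.pkl","wb"))
cv2.imwrite("pics/w1.png",c["image"])
print(c["fx"],proj(c,[.543,.088,.05]),proj(c,[.48,-.145,.04]),proj(c,[.474,.125,.05]))
E
```

```text
0.725 [0.3166069  0.32409311 0.28124387] [ 6.15392070e-05 -7.24881486e-02  9.97369271e-01  3.96585247e-05] [ 0.62   0.065 -0.139  1.366  0.     0.474]
342.69122631399193 (np.float64(60.07588185255415), np.float64(327.9080799392621)) (np.float64(-131.38740727556598), np.float64(254.34230266396537)) (np.float64(89.51755503316721), np.float64(282.9917921240866))
```

View pics/w1.png

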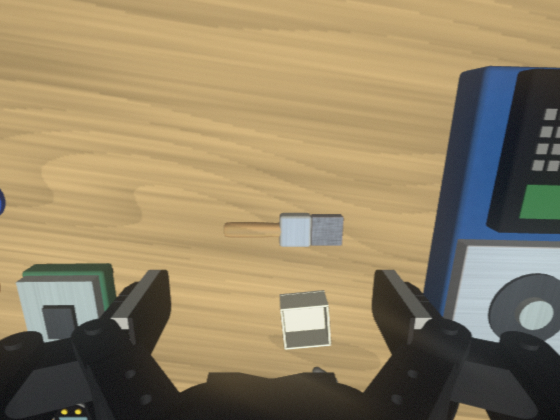

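The picture shows the brush at (285,230), the tub at (305,320) and the gauge at lower left, about (60,320). The camera looks to the robot side of the TCP, so I go slightly past the gauge in x.

Emit:
send_rows:
  increments:
    - {"dx": 1.8, "dy": -1.6, "dz": 0, "roll": 0, "claw": 1}
    - {"dx": 3.6, "dy": -3.3, "dz": 0, "roll": 0, "claw": 1}
    - {"dx": 5.5, "dy": -5, "dz": 0, "roll": 0, "claw": 1}
    - {"dx": 7.5, "dy": -6.7, "dz": 0, "roll": 0, "claw": 1}
    - {"dx": 9.2, "dy": -8.2, "dz": -0.4, "roll": 0, "claw": 1}

```text
clock: 1.4
tcp_pos: [0.5476, 0.1192, 0.2715]
orientation: [0.001, -0.071, 0.997, 0.0]
wrist_force: [1.5, 0.5, 0.4]
finger_gap: 0.0853
grip_force: 0.0
```

Emit:
send_rows:
  increments:
    - {"dx": 1.6, "dy": -0.8, "dz": 0, "roll": 0, "claw": 1}
    - {"dx": 2, "dy": -1, "dz": 0, "roll": 0, "claw": 1}
    - {"dx": 2, "dy": -1, "dz": 0, "roll": 0, "claw": 1}
    - {"dx": 2, "dy": -1, "dz": 0, "roll": 0, "claw": 1}
    - {"dx": 2, "dy": -1, "dz": 0, "roll": 0, "claw": 1}

```text
clock: 2.02
tcp_pos: [0.5949, 0.0968, 0.2718]
orientation: [0.0, -0.072, 0.997, 0.0]
wrist_force: [-0.6, -0.0, -0.3]
finger_gap: 0.0853
grip_force: 0.0
```

```bash
python3 - <<'E'
from h import *
import pickle
s=get_state();print(s["clock"],s["tcp_pos"],s["orientation"],s["joint_pos"].round(3))
c=read_camera("wrist");pickle.dump(c,open("w2.pkl","wb"))
cv2.imwrite("pics/w2.png",c["image"])
print(c["fx"],c["cx"],c["cy"],proj(c,[.543,.088,.05]),proj(c,[.474,.125,.05]))
E
```

```text
2.025 [0.59493081 0.09680919 0.27184813] [ 1.80478542e-04 -7.17876222e-02  9.97419919e-01  9.76732169e-05] [ 0.028  0.363  0.215  1.422  0.    -0.116]
342.69122631399193 270.9742041611661 212.44776636680825 (np.float64(269.7813584550481), np.float64(131.05424357135814)) (np.float64(316.9681747611761), np.float64(65.35260033296834))
```

View pics/w2.png

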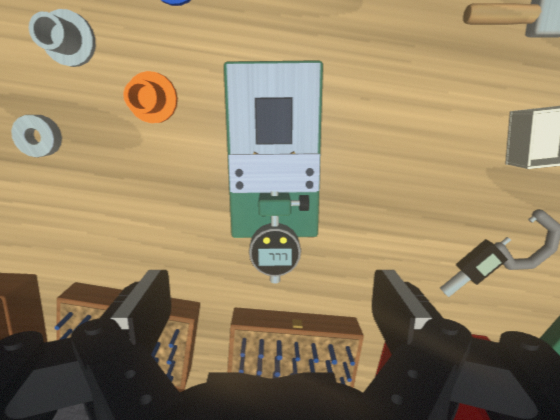

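The wrist picture shows the gauge nearly square to the tool. The plate spans columns 226–322 from row 61, the pad is at (274,120), the lip's front edge is at about row 154 and the indicator at (275,250). The steel cup is at (65,38), the orange one at (150,97) and ring_a at (36,135).

```bash
cat > g.py <<'E'
from h import *
import pickle
c=pickle.load(open("w2.pkl","rb"));im=c["image"];hsv=cv2.cvtColor(im,cv2.COLOR_BGR2HSV).astype(int);H,S,V=hsv[...,0],hsv[...,1],hsv[...,2]
g=cv2.cvtColor(im,cv2.COLOR_BGR2GRAY)
gf=cv2.GaussianBlur(g,(0,0),.7).astype(float)
def edge(a,b,axis,z,n):
    # strongest gradient along scan `axis` in window, line fitted in world
    P=[]
    for k in range(*n):
        if axis==0: col=gf[a:b,k]
        else: col=gf[k,a:b]
        d=np.abs(np.gradient(col));i=int(d.argmax());
        if 0<i<len(d)-1:
            den=d[i-1]-2*d[i]+d[i+1];o=.5*(d[i-1]-d[i+1])/den if den else 0
        else:o=0
        t=a+i+o;P.append(onz(c,*((k,t) if axis==0 else (t,k)),z)[:2])
    P=np.array(P,np.float32);vx,vy,x,y=cv2.fitLine(P,cv2.DIST_HUBER,0,.001,.001).ravel()
    return np.degrees(np.arctan2(vy,vx)),np.array([x,y])
for nm,e in {"padfront":(90,104,0,.056,(260,290)),"padback":(137,150,0,.056,(260,290)),"padL":(248,262,1,.056,(102,140)),"padR":(286,300,1,.056,(102,140)),
 "plfront":(56,70,0,.05,(235,315)),"plL":(222,232,1,.05,(70,145)),"plR":(315,325,1,.05,(70,145)),"lipfront":(149,160,0,.0665,(235,315)),"lipback":(186,198,0,.0665,(240,262)),"lipL":(225,234,1,.0665,(160,188)),"lipR":(314,325,1,.0665,(160,188))}.items():
    a,p=edge(*e);print(nm,round(a,2),p.round(4))
for nm,r in {"cup":(0,75,20,105),"ring":(105,165,5,70)}.items():
    y0,y1,x0,x1=r;m=np.zeros(g.shape,np.uint8);m[y0:y1,x0:x1]=((S<75)&(V>95))[y0:y1,x0:x1]
    m=cv2.morphologyEx(m,cv2.MORPH_OPEN,np.ones((3,3)))
    n,l,s,ct=cv2.connectedComponentsWithStats(m);i=1+s[1:,4].argmax();print(nm,s[i],ct[i].round(1),onz(c,*ct[i],.012).round(4))
print([onz(c,u,v,z)[:2].round(4) for u,v,z in [(46,31,.042),(68,39,.008),(36,136,.018)]])
cv2.imwrite("pics/w2c.png",np.hstack([cv2.resize(im[50:205,215:335],(480,580),interpolation=cv2.INTER_CUBIC),cv2.resize(im[0:155,15:85],(290,580),interpolation=cv2.INTER_CUBIC)]))
E
python3 g.py
```

```text
padfront -81.43 [0.5092 0.0884]
padback -81.08 [0.5547 0.0952]
padL 9.13 [0.5366 0.0717]
padR 8.64 [0.5273 0.1085]
plfront -81.16 [0.4774 0.0862]
plL 8.77 [0.5303 0.0433]
plR 8.89 [0.5331 0.1369]
lipfront -81.19 [0.5645 0.096 ]
lipback -81.13 [0.6061 0.0788]
lipL 8.51 [0.593  0.0536]
lipR 8.98 [0.577  0.1431]
cup [  28    9   65   58 2104] [63.6 36.8] [ 0.4797 -0.1429  0.012 ]
ring [  11  114   47   44 1388] [ 33.2 135.8] [ 0.5892 -0.1802  0.012 ]
[array([ 0.4802, -0.1427]), array([ 0.4808, -0.1406]), array([ 0.588 , -0.1731])]
```

View pics/w2c.png

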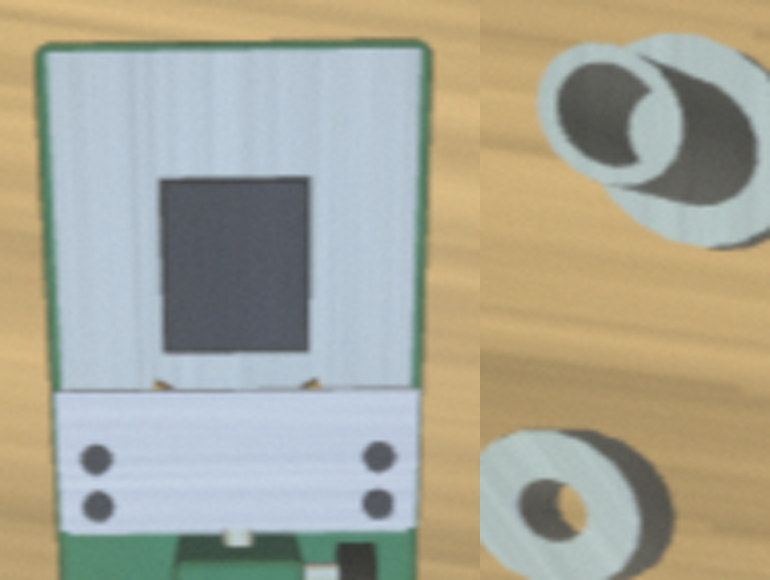

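The gauge yaw is 8.8° (0.154 rad). The plate measures 92 mm wide and the lip 38.5 mm deep, matching the listing. Home is at about (0.542, 0.092) and the cup at about (0.480, -0.143). I now move toward the cup and take one more wrist fix.

Emit:
send_rows:
  increments:
    - {"dx": -0.5, "dy": -1.7, "dz": -0.4, "roll": 0.07, "claw": 1}
    - {"dx": -1, "dy": -3.6, "dz": -1, "roll": 0.07, "claw": 1}
    - {"dx": -1.5, "dy": -5.6, "dz": -1.7, "roll": 0.07, "claw": 1}
    - {"dx": -2.1, "dy": -7.6, "dz": -2.4, "roll": 0.07, "claw": 1}
    - {"dx": -2.6, "dy": -9.5, "dz": -2.9, "roll": 0.07, "claw": 1}

```text
clock: 2.7
tcp_pos: [0.5298, -0.1425, 0.1985]
orientation: [0.0, -0.076, 0.997, -0.0]
wrist_force: [0.9, -0.9, -0.9]
finger_gap: 0.0855
grip_force: 0.0
```

Emit:
send_rows:
  increments:
    - {"dx": 0, "dy": 0, "dz": 0, "roll": 0, "claw": 1}
    - {"dx": 0, "dy": 0, "dz": 0, "roll": 0, "claw": 1}
    - {"dx": 0, "dy": 0, "dz": 0, "roll": 0, "claw": 1}
    - {"dx": 0, "dy": 0, "dz": 0, "roll": 0, "claw": 1}
    - {"dx": 0, "dy": 0, "dz": 0, "roll": 0, "claw": 1}

```text
clock: 3.32
tcp_pos: [0.5312, -0.1409, 0.1989]
orientation: [0.0, -0.077, 0.997, 0.0]
wrist_force: [-0.0, 0.2, -0.2]
finger_gap: 0.0853
grip_force: 0.0
```

```bash
cat > r.py <<'E'
from h import *
import sys
s=get_state();print(s["clock"],s["tcp_pos"],s["orientation"].round(4))
c=read_camera("wrist");im=c["image"];cv2.imwrite(f"pics/{sys.argv[1]}.png",im)
p=np.array([float(sys.argv[2]),float(sys.argv[3])]);zt=float(sys.argv[4])
hsv=cv2.cvtColor(im,cv2.COLOR_BGR2HSV).astype(int)
m=((hsv[...,1]<75)&(hsv[...,2]>95)).astype(np.uint8)
a=[]
for dz in(.042,.008):
    q=[proj(c,[p[0]+.028*np.cos(t),p[1]+.028*np.sin(t),zt-.042+dz]) for t in np.linspace(0,6.28,20)]
    print("expected",dz,np.mean(q,0).round(1));a+=q
a=np.array(a);x0,y0=(a.min(0)-12).astype(int);x1,y1=(a.max(0)+12).astype(int)
x0,y0=max(x0,0),max(y0,0)
cv2.imwrite(f"pics/{sys.argv[1]}c.png",cv2.resize(im[y0:y1,x0:x1],None,fx=4,fy=4,interpolation=cv2.INTER_CUBIC))
print("crop",x0,y0,x1,y1)
cs,h=cv2.findContours(m,cv2.RETR_CCOMP,cv2.CHAIN_APPROX_NONE)
for k in cs:
    if len(k)<25: continue
    (u,v),(w,hh),an=cv2.fitEllipse(k)
    if x0<u<x1 and y0<v<y1: print("ell",round(u,1),round(v,1),round(w,1),round(hh,1),"z42",onz(c,u,v,zt)[:2].round(4),"z08",onz(c,u,v,zt-.034)[:2].round(4))
E
python3 r.py w3 .48 -.143 .042
```

```text
3.325 [ 0.53121811 -0.14092304  0.1989309 ] [ 2.000e-04 -7.660e-02  9.971e-01  0.000e+00]
expected 0.042 [277.5 138.4]
expected 0.008 [276.9 135.8]
crop 233 90 322 181
ell 277.4 133.7 58.9 60.0 z42 [ 0.4771 -0.1438] z08 [ 0.479  -0.1429]
ell 305.1 100.3 102.2 299.8 z42 [ 0.4468 -0.1253] z08 [ 0.4453 -0.1224]
```

View pics/w3.png

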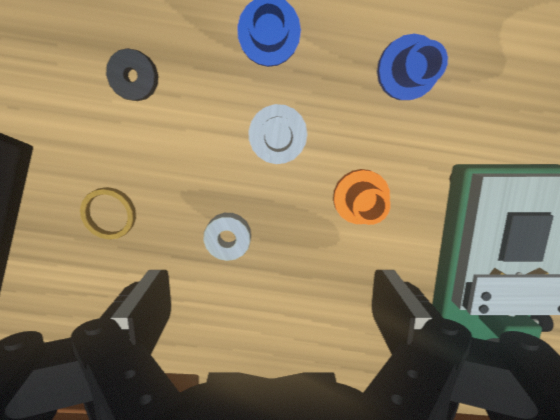

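The cup's flange is at (277,134), giving (0.479, -0.143). The blue cups are at (268,32) and (411,67), the orange one at (362,197) and ring_a at (227,237). All are clear of the fingers, so I descend.

Emit:
send_rows:
  increments:
    - {"dx": -1.1, "dy": -0.05, "dz": -0.5, "roll": 0, "claw": 1}
    - {"dx": -2.1, "dy": -0.09, "dz": -1.7, "roll": 0, "claw": 1}
    - {"dx": -2.1, "dy": -0.09, "dz": -3.3, "roll": 0, "claw": 1}
    - {"dx": -2.1, "dy": -0.09, "dz": -4.8, "roll": 0, "claw": 1}
    - {"dx": -2.1, "dy": -0.09, "dz": -5.8, "roll": 0, "claw": 1}

```text
clock: 4.0
tcp_pos: [0.4776, -0.1435, 0.0522]
orientation: [-0.001, -0.076, 0.997, 0.0]
wrist_force: [-0.9, 0.8, 0.6]
finger_gap: 0.0854
grip_force: 0.0
```

Emit:
send_rows:
  increments:
    - {"dx": 0, "dy": 0, "dz": -0.5, "roll": 0, "claw": 1}
    - {"dx": 0, "dy": 0, "dz": -1, "roll": 0, "claw": 1}
    - {"dx": 0, "dy": 0, "dz": -1.4, "roll": 0, "claw": 1}
    - {"dx": 0, "dy": 0, "dz": -1.7, "roll": 0, "claw": 1}
    - {"dx": 0, "dy": 0, "dz": -1.7, "roll": 0, "claw": 1}

```text
clock: 4.62
tcp_pos: [0.4782, -0.1439, 0.0109]
orientation: [-0.0, -0.076, 0.997, 0.0]
wrist_force: [-0.4, -0.7, -0.4]
finger_gap: 0.0857
grip_force: 0.0
```

Emit:
send_rows:
  increments:
    - {"dx": 0, "dy": 0, "dz": 0, "roll": 0, "claw": 0.2}
    - {"dx": 0, "dy": 0, "dz": 0, "roll": 0, "claw": 0}
    - {"dx": 0, "dy": 0, "dz": 0, "roll": 0, "claw": -0.3}
    - {"dx": 0, "dy": 0, "dz": 0, "roll": 0, "claw": -1}
    - {"dx": 0, "dy": 0, "dz": 0, "roll": 0, "claw": -1}
  grip_force: 70

```text
clock: 5.25
tcp_pos: [0.4788, -0.1441, 0.0119]
orientation: [0.001, -0.076, 0.997, -0.0]
wrist_force: [-1.5, -0.0, 6.0]
finger_gap: 0.0322
grip_force: 69.3
```

Emit:
send_rows:
  increments:
    - {"dx": 0, "dy": 0, "dz": 0, "roll": 0, "claw": -1}
    - {"dx": 0, "dy": 0, "dz": 0, "roll": 0, "claw": -1}
    - {"dx": 0, "dy": 0, "dz": 0, "roll": 0, "claw": -1}
    - {"dx": 0, "dy": 0, "dz": 0, "roll": 0, "claw": -1}
    - {"dx": 0, "dy": 0, "dz": 0, "roll": 0, "claw": -1}

```text
clock: 5.88
tcp_pos: [0.4788, -0.1441, 0.0119]
orientation: [0.001, -0.076, 0.997, -0.0]
wrist_force: [-1.4, 0.1, 6.5]
finger_gap: 0.0325
grip_force: 69.3
```

Gripped at a 32.5 mm gap with 69 N. Next I lift and check.

Emit:
send_rows:
  increments:
    - {"dx": 0, "dy": 0, "dz": 0.5, "roll": 0, "claw": -1}
    - {"dx": 0, "dy": 0, "dz": 1.5, "roll": 0, "claw": -1}
    - {"dx": 0, "dy": 0, "dz": 3, "roll": 0, "claw": -1}
    - {"dx": 0, "dy": 0, "dz": 4.2, "roll": 0, "claw": -1}
    - {"dx": 0, "dy": 0, "dz": 4.8, "roll": 0, "claw": -1}

```text
clock: 6.5
tcp_pos: [0.479, -0.1443, 0.1331]
orientation: [0.001, -0.076, 0.997, -0.001]
wrist_force: [0.8, 0.0, -2.2]
finger_gap: 0.0323
grip_force: 69.7
```

Emit:
send_rows:
  increments:
    - {"dx": 0.2, "dy": 1.2, "dz": 0, "roll": 0, "claw": -1}
    - {"dx": 0.5, "dy": 3, "dz": 0, "roll": 0, "claw": -1}
    - {"dx": 0.9, "dy": 5, "dz": 0, "roll": 0, "claw": -1}
    - {"dx": 1.3, "dy": 7, "dz": 0, "roll": 0, "claw": -1}
    - {"dx": 1.6, "dy": 8.5, "dz": 0, "roll": 0, "claw": -1}

```text
clock: 7.12
tcp_pos: [0.5179, 0.0705, 0.1305]
orientation: [-0.001, -0.076, 0.997, 0.0]
wrist_force: [-0.0, -0.2, -1.9]
finger_gap: 0.0325
grip_force: 70.0
```

Emit:
send_rows:
  increments:
    - {"dx": 0.1, "dy": 0.6, "dz": 0, "roll": 0, "claw": -1}
    - {"dx": 0.2, "dy": 0.8, "dz": 0, "roll": 0, "claw": -1}
    - {"dx": 0.2, "dy": 0.8, "dz": 0, "roll": 0, "claw": -1}
    - {"dx": 0.2, "dy": 0.8, "dz": 0, "roll": 0, "claw": -1}
    - {"dx": 0.2, "dy": 0.8, "dz": 0, "roll": 0, "claw": -1}

```text
clock: 7.75
tcp_pos: [0.5234, 0.0876, 0.1313]
orientation: [-0.0, -0.075, 0.997, -0.0]
wrist_force: [-0.5, -0.2, -3.5]
finger_gap: 0.0319
grip_force: 70.0
```

```bash
python3 - <<'E'
from h import *
import pickle
s=get_state();print(s["clock"],s["tcp_pos"],s["orientation"].round(4),s["wrist_force"],s["ft_torque"])
t=s["tcp_pos"];o=[]
for n in("side","scene","wrist"):
    c=read_camera(n);pickle.dump(c,open(n+"2.pkl","wb"));u,v=proj(c,[t[0],t[1],t[2]-.012]);print(n,u,v, proj(c,[t[0],t[1],t[2]+.03]))
    if n!="wrist":
        x,y=int(u),int(v);o.append(cv2.resize(c["image"][y-60:y+50,x-50:x+60],(390,390),interpolation=cv2.INTER_CUBIC));print(x-50,y-60)
    else: o.append(cv2.resize(c["image"],(0,0),fx=390/420,fy=390/420)[:, 100:420])
cv2.imwrite("pics/k.png",np.hstack(o[:2]));cv2.imwrite("pics/w4.png",c["image"])
E
```

```text
7.75 [0.52336899 0.08760294 0.13126179] [-0.     -0.0752  0.9972 -0.    ] [-0.5077543  -0.23147334 -3.47154123] [-0.00910404 -0.04215623  0.02133078]
side 277.6911457153374 184.53080011953736 (np.float64(277.80811370482076), np.float64(171.0430174405554))
227 124
scene 287.2857289831778 185.10898993684035 (np.float64(287.5170424108848), np.float64(171.75877228861432))
237 125
wrist 270.17680186068696 263.9970661922684 (np.float64(269.82081798985473), np.float64(311.80564660339087))
```

View pics/k.png

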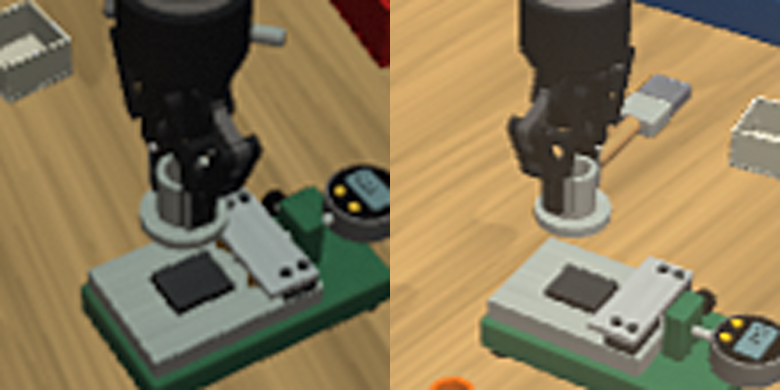

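View pics/w4.png

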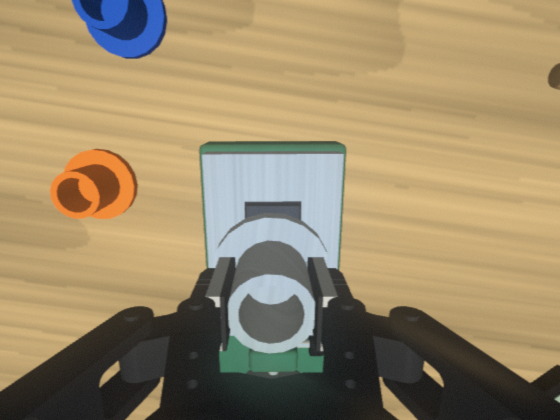

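Side and scene crops show the cup upright in the fingers above the gauge. The wrist view has the rim centre at about (272,313), the plate edges at columns 206 and 344, and the plate front at row 153. I compare the cup with the gauge in this same frame.

```bash
python3 - <<'E'
from h import *
import pickle
c=pickle.load(open("wrist2.pkl","rb"));g=cv2.GaussianBlur(cv2.cvtColor(c["image"],cv2.COLOR_BGR2GRAY),(0,0),.7).astype(float)
e=8.8*np.pi/180;ex=np.array([np.cos(e),np.sin(e)]);ey=np.array([-ex[1],ex[0]])
uv=lambda p:np.array([p[:2]@ex,p[:2]@ey]).round(4)
def e1(a,b,k,ax,z,W=1):
    l=g[k,a:b] if ax else g[a:b,k];i=np.abs(np.gradient(l)).argmax()+a
    return uv(onz(c,*((i,k) if ax else (k,i)),z))
L=np.array([e1(198,212,k,1,.05) for k in range(165,215,3)]);R=np.array([e1(335,350,k,1,.05) for k in range(165,215,3)])
F=np.array([e1(148,160,k,0,.05) for k in range(215,335,6)]);P=np.array([e1(195,210,k,0,.056) for k in range(250,298,4)])
print("plate v",np.median(L,0),np.median(R,0),"front u",np.median(F,0),"padfront u",np.median(P,0))
PL=np.array([e1(238,252,k,1,.056) for k in range(206,216,1)]);PR=np.array([e1(293,307,k,1,.056) for k in range(206,216,1)]);print("pad v",np.median(PL,0),np.median(PR,0))
t=get_state()["tcp_pos"];zt=t[2]-.0119;print("tcp uv",uv(t))
# flange far arc (top edge) : points on circle at z zt+.008
pts=[]
for k in range(235,312,3):
    l=g[212:250,k];d=np.gradient(l);i=np.abs(d).argmax()+212;pts.append(onz(c,k,i,zt+.008)[:2])
pts=np.array(pts)
from scipy.optimize import least_squares
r=least_squares(lambda q:np.hypot(*(pts-q).T)-.028,t[:2],loss="soft_l1",f_scale=.0005);print("flange ctr uv",uv(r.x),np.abs(r.fun).mean())
# rim outer near bottom arc & inner
pts=[]
for k in range(245,300,3):
    l=g[335,0];l=g[338:362,k];i=np.abs(np.gradient(l)).argmax()+338;pts.append(onz(c,k,i,zt+.042)[:2])
pts=np.array(pts);r=least_squares(lambda q:np.hypot(*(pts-q).T)-.017,t[:2],loss="soft_l1",f_scale=.0005);print("rim ctr uv",uv(r.x),np.abs(r.fun).mean())
E
```

```text
plate v [ 0.5081 -0.0381] [0.5083 0.0538] front u [0.485   0.00765] padfront u [0.5149  0.00755]
pad v [ 0.52135 -0.011  ] [0.52145 0.0267 ]
tcp uv [0.5307 0.0069]
flange ctr uv [0.5321 0.0075] 0.0023817352829907192
rim ctr uv [0.5293 0.0121] 0.001910913636921625
```

The cup and gauge centre lines agree (v = 0.0079 and 0.0078), and u is already at the press spot (0.531). I descend.

Emit:
send_rows:
  increments:
    - {"dx": 0, "dy": 0, "dz": -0.5, "roll": 0, "claw": -1}
    - {"dx": 0, "dy": 0, "dz": -1.1, "roll": 0, "claw": -1}
    - {"dx": 0, "dy": 0, "dz": -1.7, "roll": 0, "claw": -1}
    - {"dx": 0, "dy": 0, "dz": -2.1, "roll": 0, "claw": -1}
    - {"dx": 0, "dy": 0, "dz": -2.3, "roll": 0, "claw": -1}

```text
clock: 8.52
tcp_pos: [0.5228, 0.0885, 0.0726]
orientation: [-0.001, -0.076, 0.997, 0.0]
wrist_force: [-0.4, 1.0, -2.1]
finger_gap: 0.0322
grip_force: 70.0
```

Emit:
send_rows:
  increments:
    - {"dx": 0, "dy": 0, "dz": -0.04, "roll": 0, "claw": -1}
    - {"dx": 0, "dy": 0, "dz": -0.08, "roll": 0, "claw": -1}
    - {"dx": 0, "dy": 0, "dz": -0.12, "roll": 0, "claw": -1}
    - {"dx": 0, "dy": 0, "dz": -0.16, "roll": 0, "claw": -1}
    - {"dx": 0, "dy": 0, "dz": -0.2, "roll": 0, "claw": -1}

```text
clock: 9.15
tcp_pos: [0.5235, 0.0886, 0.0688]
orientation: [0.0, -0.076, 0.997, 0.0]
wrist_force: [-0.0, 0.0, -1.8]
finger_gap: 0.0322
grip_force: 70.0
```

Emit:
send_rows:
  increments:
    - {"dx": 0, "dy": 0, "dz": -0.03, "roll": 0, "claw": -1}
    - {"dx": 0, "dy": 0, "dz": -0.06, "roll": 0, "claw": -1}
    - {"dx": 0, "dy": 0, "dz": -0.09, "roll": 0, "claw": -1}
    - {"dx": 0, "dy": 0, "dz": -0.12, "roll": 0, "claw": -1}
    - {"dx": 0, "dy": 0, "dz": -0.12, "roll": 0, "claw": -1}

```text
clock: 9.78
tcp_pos: [0.5234, 0.0885, 0.0659]
orientation: [0.0, -0.076, 0.997, 0.0]
wrist_force: [-3.5, 1.1, 3.4]
finger_gap: 0.0327
grip_force: 70.1
```

Emit:
send_rows:
  increments:
    - {"dx": 0, "dy": 0, "dz": -0.03, "roll": 0, "claw": -1}
    - {"dx": 0, "dy": 0, "dz": -0.06, "roll": 0, "claw": -1}
    - {"dx": 0, "dy": 0, "dz": -0.09, "roll": 0, "claw": -1}
    - {"dx": 0, "dy": 0, "dz": -0.12, "roll": 0, "claw": -1}
    - {"dx": 0, "dy": 0, "dz": -0.12, "roll": 0, "claw": -1}

```text
clock: 10.4
tcp_pos: [0.5234, 0.0886, 0.0627]
orientation: [0.0, -0.076, 0.997, 0.0]
wrist_force: [-3.0, -0.5, 5.0]
finger_gap: 0.0324
grip_force: 70.1
```

Emit:
send_rows:
  increments:
    - {"dx": 0, "dy": 0, "dz": -0.02, "roll": 0, "claw": -1}
    - {"dx": 0, "dy": 0, "dz": -0.04, "roll": 0, "claw": -1}
    - {"dx": 0, "dy": 0, "dz": -0.06, "roll": 0, "claw": -1}
    - {"dx": 0, "dy": 0, "dz": -0.06, "roll": 0, "claw": -1}
    - {"dx": 0, "dy": 0, "dz": -0.06, "roll": 0, "claw": -1}

```text
clock: 11.02
tcp_pos: [0.5234, 0.0885, 0.0619]
orientation: [0.0, -0.076, 0.997, -0.0]
wrist_force: [-4.0, -0.5, 9.8]
finger_gap: 0.0323
grip_force: 70.6
```

Emit:
send_rows:
  increments:
    - {"dx": 0, "dy": 0, "dz": -0.02, "roll": 0, "claw": -1}
    - {"dx": 0, "dy": 0, "dz": -0.04, "roll": 0, "claw": -1}
    - {"dx": 0, "dy": 0, "dz": -0.04, "roll": 0, "claw": -1}
    - {"dx": 0, "dy": 0, "dz": -0.04, "roll": 0, "claw": -1}
    - {"dx": 0, "dy": 0, "dz": -0.04, "roll": 0, "claw": -1}

```text
clock: 11.65
tcp_pos: [0.5234, 0.0885, 0.0618]
orientation: [0.0, -0.076, 0.997, -0.0]
wrist_force: [-6.8, -0.6, 16.8]
finger_gap: 0.0324
grip_force: 71.3
```

```bash
python3 - <<'E'
from h import *
s=get_state();print(s["tcp_pos"],s["orientation"],s["wrist_force"],s["ft_torque"])
E
```

```text
[0.52342623 0.08852394 0.06183246] [ 4.63816725e-04 -7.59131935e-02  9.97114321e-01 -5.44954578e-05] [-6.79754238 -0.5592646  16.8053454 ] [-0.09659182  1.29201375  0.0288167 ]
```

The pad is fully down, at a hard floor with TCP z at the expected 0.0619. Now I slide along the gauge's +x.

Emit:
send_rows:
  increments:
    - {"dx": 0.08, "dy": 0.012, "dz": 0, "roll": 0, "claw": -1}
    - {"dx": 0.16, "dy": 0.025, "dz": 0, "roll": 0, "claw": -1}
    - {"dx": 0.24, "dy": 0.037, "dz": 0, "roll": 0, "claw": -1}
    - {"dx": 0.32, "dy": 0.05, "dz": 0, "roll": 0, "claw": -1}
    - {"dx": 0.36, "dy": 0.056, "dz": 0, "roll": 0, "claw": -1}

```text
clock: 12.28
tcp_pos: [0.5294, 0.0895, 0.0618]
orientation: [-0.002, -0.076, 0.997, -0.0]
wrist_force: [-14.9, -2.5, 25.9]
finger_gap: 0.0322
grip_force: 72.5
```

Emit:
send_rows:
  increments:
    - {"dx": 0.03, "dy": 0.005, "dz": 0.03, "roll": 0, "claw": -1}
    - {"dx": 0.06, "dy": 0.009, "dz": 0.05, "roll": 0, "claw": -1}
    - {"dx": 0.1, "dy": 0.015, "dz": 0.05, "roll": 0, "claw": -1}
    - {"dx": 0.14, "dy": 0.021, "dz": 0.05, "roll": 0, "claw": -1}
    - {"dx": 0.14, "dy": 0.021, "dz": 0.05, "roll": 0, "claw": -1}

```text
clock: 12.9
tcp_pos: [0.5344, 0.0903, 0.0619]
orientation: [-0.001, -0.076, 0.997, -0.0]
wrist_force: [-7.7, -1.3, 11.4]
finger_gap: 0.0321
grip_force: 71.2
```

Emit:
send_rows:
  increments:
    - {"dx": 0.03, "dy": 0.005, "dz": -0.01, "roll": 0, "claw": -1}
    - {"dx": 0.06, "dy": 0.009, "dz": -0.01, "roll": 0, "claw": -1}
    - {"dx": 0.09, "dy": 0.014, "dz": -0.01, "roll": 0, "claw": -1}
    - {"dx": 0.12, "dy": 0.019, "dz": -0.01, "roll": 0, "claw": -1}
    - {"dx": 0.14, "dy": 0.021, "dz": -0.01, "roll": 0, "claw": -1}

```text
clock: 13.52
tcp_pos: [0.5365, 0.0906, 0.0619]
orientation: [-0.002, -0.076, 0.997, -0.0]
wrist_force: [-13.3, -2.3, 18.2]
finger_gap: 0.0327
grip_force: 71.3
```

Emit:
send_rows:
  increments:
    - {"dx": 0.03, "dy": 0.005, "dz": 0.01, "roll": 0, "claw": -1}
    - {"dx": 0.06, "dy": 0.009, "dz": 0.02, "roll": 0, "claw": -1}
    - {"dx": 0.09, "dy": 0.014, "dz": 0.02, "roll": 0, "claw": -1}
    - {"dx": 0.12, "dy": 0.019, "dz": 0.02, "roll": 0, "claw": -1}
    - {"dx": 0.12, "dy": 0.019, "dz": 0.02, "roll": 0, "claw": -1}

```text
clock: 14.15
tcp_pos: [0.5397, 0.0911, 0.062]
orientation: [-0.002, -0.076, 0.997, -0.0]
wrist_force: [-10.9, -0.7, 13.6]
finger_gap: 0.0325
grip_force: 71.3
```

Emit:
send_rows:
  increments:
    - {"dx": 0.02, "dy": 0.003, "dz": 0, "roll": 0, "claw": -1}
    - {"dx": 0.04, "dy": 0.006, "dz": 0, "roll": 0, "claw": -1}
    - {"dx": 0.06, "dy": 0.009, "dz": 0, "roll": 0, "claw": -1}
    - {"dx": 0.06, "dy": 0.009, "dz": 0, "roll": 0, "claw": -1}
    - {"dx": 0.06, "dy": 0.009, "dz": 0, "roll": 0, "claw": -1}

```text
clock: 14.78
tcp_pos: [0.541, 0.0913, 0.062]
orientation: [-0.002, -0.076, 0.997, -0.0]
wrist_force: [-10.4, -1.5, 13.4]
finger_gap: 0.0325
grip_force: 71.3
```

Emit:
send_rows:
  increments:
    - {"dx": 0.02, "dy": 0.003, "dz": 0, "roll": 0, "claw": -1}
    - {"dx": 0.04, "dy": 0.006, "dz": 0, "roll": 0, "claw": -1}
    - {"dx": 0.06, "dy": 0.009, "dz": 0, "roll": 0, "claw": -1}
    - {"dx": 0.06, "dy": 0.009, "dz": 0, "roll": 0, "claw": -1}
    - {"dx": 0.06, "dy": 0.009, "dz": 0, "roll": 0, "claw": -1}

```text
clock: 15.4
tcp_pos: [0.5411, 0.0914, 0.0621]
orientation: [-0.004, -0.076, 0.997, -0.0]
wrist_force: [-14.4, -2.9, 18.0]
finger_gap: 0.0323
grip_force: 71.4
```

Emit:
send_rows:
  increments:
    - {"dx": 0.02, "dy": 0.003, "dz": 0, "roll": 0, "claw": -1}
    - {"dx": 0.04, "dy": 0.006, "dz": 0.01, "roll": 0, "claw": -1}
    - {"dx": 0.06, "dy": 0.009, "dz": 0.02, "roll": 0, "claw": -1}
    - {"dx": 0.08, "dy": 0.012, "dz": 0.02, "roll": 0, "claw": -1}
    - {"dx": 0.08, "dy": 0.012, "dz": 0.02, "roll": 0, "claw": -1}

```text
clock: 16.02
tcp_pos: [0.5412, 0.0914, 0.0621]
orientation: [-0.005, -0.076, 0.997, -0.001]
wrist_force: [-18.2, -3.6, 20.0]
finger_gap: 0.0322
grip_force: 71.6
```

```bash
python3 - <<'E'
from h import *
s=get_state();print(s["tcp_pos"],s["orientation"],s["wrist_force"],s["ft_torque"])
o=[]
for n,u,v in(("side",310,180),("scene",330,215)):
    c=read_camera(n);a,b=proj(c,[.56,.095,.06]);a,b=int(a),int(b)
    o.append(cv2.resize(c["image"][b-40:b+35,a-38:a+37],(400,400),interpolation=cv2.INTER_CUBIC))
w=read_camera("wrist")["image"];cv2.imwrite("pics/fw.png",w)
cv2.imwrite("pics/f.png",np.hstack(o))
E
```

```text
[0.54119724 0.09139737 0.06213777] [-5.46570659e-03 -7.57670041e-02  9.97110374e-01 -6.23374090e-04] [-18.24496359  -3.60352051  20.00768595] [-0.73477253  3.68095098 -0.05785442]
```

View pics/f.png

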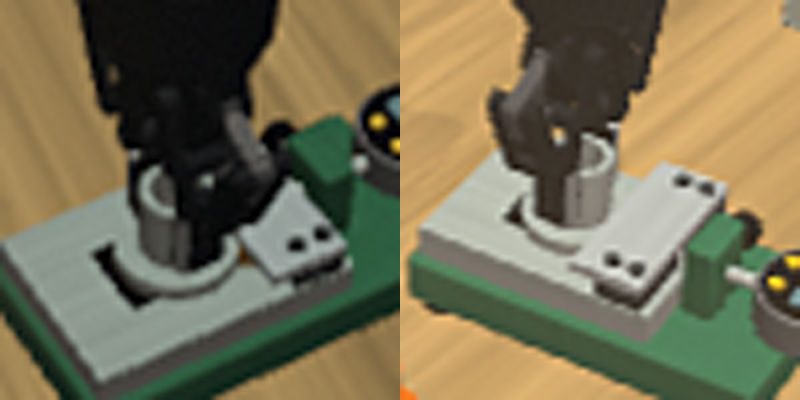

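Final-view crops (left side, right scene): the flange is under the lip, the cup upright and the pad pressed. TCP (0.5412, 0.0914) matches the computed home, and motion has stopped while force rises. One small extra push with a lateral check that both vee faces bear.

Emit:
send_rows:
  increments:
    - {"dx": 0.01, "dy": 0.04, "dz": 0, "roll": 0, "claw": -1}
    - {"dx": 0.02, "dy": 0.045, "dz": 0.01, "roll": 0, "claw": -1}
    - {"dx": 0.04, "dy": 0.05, "dz": 0.01, "roll": 0, "claw": -1}
    - {"dx": 0.04, "dy": 0.05, "dz": 0.01, "roll": 0, "claw": -1}
    - {"dx": 0.04, "dy": 0.05, "dz": 0.01, "roll": 0, "claw": -1}

```text
clock: 16.8
tcp_pos: [0.5413, 0.0915, 0.0622]
orientation: [-0.006, -0.075, 0.997, -0.002]
wrist_force: [-20.1, -6.7, 22.0]
finger_gap: 0.0323
grip_force: 71.9
```

Emit:
send_rows:
  increments:
    - {"dx": 0.01, "dy": -0.04, "dz": 0, "roll": 0, "claw": -1}
    - {"dx": 0.02, "dy": -0.06, "dz": 0, "roll": 0, "claw": -1}
    - {"dx": 0.02, "dy": -0.08, "dz": 0, "roll": 0, "claw": -1}
    - {"dx": 0.02, "dy": -0.08, "dz": 0, "roll": 0, "claw": -1}
    - {"dx": 0.02, "dy": -0.08, "dz": 0, "roll": 0, "claw": -1}

```text
clock: 17.42
tcp_pos: [0.5413, 0.0914, 0.0622]
orientation: [-0.007, -0.076, 0.997, 0.0]
wrist_force: [-21.5, -0.9, 21.5]
finger_gap: 0.0323
grip_force: 72.0
```

Emit:
send_rows:
  increments:
    - {"dx": 0, "dy": 0.03, "dz": 0, "roll": 0, "claw": -1}
    - {"dx": 0, "dy": 0.03, "dz": 0, "roll": 0, "claw": -1}
    - {"dx": 0, "dy": 0.03, "dz": 0, "roll": 0, "claw": -1}
    - {"dx": 0, "dy": 0.03, "dz": 0, "roll": 0, "claw": -1}
    - {"dx": 0, "dy": 0.03, "dz": 0, "roll": 0, "claw": -1}

```text
clock: 18.05
tcp_pos: [0.5414, 0.0914, 0.0622]
orientation: [-0.007, -0.076, 0.997, -0.001]
wrist_force: [-21.6, -4.3, 21.8]
finger_gap: 0.0324
grip_force: 72.1
```

Emit:
send_rows:
  increments:
    - {"dx": 0, "dy": 0, "dz": 0, "roll": 0, "claw": -1}
    - {"dx": 0, "dy": 0, "dz": 0, "roll": 0, "claw": -1}
    - {"dx": 0, "dy": 0, "dz": 0, "roll": 0, "claw": -1}
    - {"dx": 0, "dy": 0, "dz": 0, "roll": 0, "claw": -1}
    - {"dx": 0, "dy": 0, "dz": 0, "roll": 0, "claw": -1}

```text
clock: 18.68
tcp_pos: [0.5414, 0.0915, 0.0622]
orientation: [-0.007, -0.076, 0.997, -0.001]
wrist_force: [-21.4, -4.4, 22.1]
finger_gap: 0.0321
grip_force: 72.1
```

Steady, seated and gripped, so I hand in.

```bash
python3 -c "from workcell import hand_in;print(hand_in())"
```

```text
the job is handed in; nothing more can be done
None
```

I handed the job in at 18.7 s with the cup still gripped (72 N) and pressed into the vee at about 21 N, the pad fully down and readings steady. The hand was tilted about 0.8°, and I inferred that the cup is home and the plunger in from position and force, not from a plunger reading.

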